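# Seat the carrier plate on its two locating pins

## Task

The metal carrier plate with a flint flake lying on it stands on the raised deck of the pin fixture. Without gripping or lifting it, push it with the fingertips square up against the dark fence on the far side, then nudge it along the fence toward the lower seat until its two holes drop over the two locating pins and it lies flat, fully home on the seat. The flake must stay on the plate and the other things on the desk must be left where they are.

Things in the scene. Friction and masses are not known exactly. Their poses are not given: they have to be found in the camera images.
- pin_fixture: Metal fixture fastened to the desk. Origin: on the desk top right below the plate's home position; x toward the fence (away from the robot), y toward the raised deck (robot's left), z up. Lower seat: flat top 12 mm above the desk, y -87 to +63 mm. Raised deck: flat top 22 mm above the desk, y +63 to +208 mm. Both x -98 to +66 mm. No end stop: the pins stop the plate once it has dropped.
- fence_face (a point): Middle of the upper inner edge of the fence, a straight dark bar along the fixture's y on its far side, y -57 to +207 mm; inner face at fixture x = +51 mm, top 32 mm above the desk, 10 mm above the deck.
- deck_edge (a point): Point on the step where the deck (22 mm high) ends and the lower seat (12 mm) begins, at fixture x = 0, y = +63 mm.
- pin_far (a point): Tip of the far locating pin, fixture x = +35, y = 0: upright steel pin on the seat, 12 mm in diameter, 9 mm tall with a conical tip, its end 1 mm below the deck's level.
- pin_near (a point): Tip of the near locating pin, fixture x = -35, y = 0; like the far one.
- carrier_plate: Loose aluminium plate, about 0.5 kg, smooth, 100 (x) by 120 (y) by 12 mm, two 15 mm through holes at x = +35 and -35, y = 0. Origin: centre of the underside; axes parallel to the fixture's when home. Starts on the deck, 12 to 28 mm off the fence, turned up to 0.2 rad. Against the fence its origin is at fixture x = +1 mm; home is fixture x = y = 0 (1.5 mm play), z = 12 mm; it drops 10 mm there.
- rim_near (a point): Middle of the top outer edge of the plate's near rim, at plate x = -50 mm: upright rim 6 mm thick along the whole near (-x) edge, rising 20 mm above the plate's top; its outer face is flush with the plate's edge, a flat 32 mm high from the underside. Pushing here moves the plate with a few newtons.
- rim_left (a point): Middle of the top outer edge of the plate's left rim, at plate y = +60 mm: steel bar 12 mm thick along the whole left (+y) edge, heavier than the other rim; flat outer face 32 mm high from the underside, still reaching 22 mm above the deck's level when the plate is home. Home, this face clears the deck's step by 3 mm.
- flint_flake: dark flint flake, 27x44x14 mm, 22 g, lying loose on the plate between the two holes; origin: centre of its underside
- loupe: standing loupe, black round body with a light rim, 42 mm across, 36 mm tall; origin: centre of its underside
- target_roll: white roll of stickers lying flat, 58 mm across, 22 mm tall; origin: centre of its underside
- hex_key: L-shaped steel hexagon key lying flat, 30x88x8 mm; origin: centre of its underside
- lens_cap: flat round black lens cap, 54 mm across, 10 mm tall; origin: centre of its underside
- glue_stick: glue stick lying on its side, 24x95x24 mm, long axis y; origin: centre of its underside
- pen: black ball pen lying flat, 10x142x10 mm, long axis y; origin: centre of its underside

How it is judged:
By the outcome, as a careful person would: the job done as asked, in the order asked, and still so for the second after the job is handed in, with the robot touching nothing.
It also fails if it takes over 43 s, if anything falls off the work surface, if the arm or the gripper's body presses on something with over 40 N, if the wrist force passes 120 N, or if a joint passes its speed limit or range.

## Robot

A 7-joint arm with a two-finger parallel gripper is mounted at the origin on a cart in front of the work surface, level with it; the furniture and walls round the work are solid. World frame = base frame: x ahead of the robot, y to its left, z up, the work surface at z = 0. Lengths are in m, angles in rad, forces in N, time in s.
With the tool pointing down it reaches from about 0.425 to 0.925 m from the base axis. Payload 6.8 kg.
Tool frame: the origin (TCP) lies on the centre line of the jaws, within the pads' length; the fingertips stand 14 mm ahead of it and the grasp point (between the pads) lies 5 mm behind it (env.tip_reach is the distance from the TCP to the fingertips, in m); z points along the fingers, y is the direction in which the jaws open and shut (so a half turn about z gives the same grasp; the last joint's range is limited). The gripper opens to 85 mm and grips with 20 to 120 N. Pads are 22 mm wide; open, the fingers measure 114 mm over their backs; the gripper's body (76 mm by 85 mm) begins 54 mm behind the grasp point. The pads swing forward as they close: fully open they stand 13 mm farther back than shut.
Start: joints at [1.144, 0.477, 0.022, 1.555, -0.011, 1.109, -0.083], TCP at [0.212, -0.641, 0.245] pointing down, gripper open.
Joint ranges: [-2.96, 2.96], [-0.34, 2.1], [-1.41, 1.46], [0.24, 2.44], [-1.37, 4.51], [0.17, 1.92], [-2.96, 2.96]. Speed limits (rad/s): [2.39, 2.39, 3.14, 3.14, 3.14, 3.14, 3.14].

## Interface

Orientations are given as a unit quaternion [x, y, z, w].
In Python, from rig import sensors, vision, workorder, env gives the robot as it stands.
- The arm moves only by the tool carry_out, never from a script. Its argument "commands" is a list of rows, each an object of numbers: "tx", "ty", "tz": the shift along the tool's x, y, z as a fraction of full scale; "rx", "ry", "rz": the turn, a rotation vector about the tool's x, y, z as a fraction of full scale; "jaw": the opening, from 0 (shut) to 1 (fully open). In form: [{"tx": .., "ty": .., "tz": .., "rx": .., "ry": .., "rz": .., "jaw": ..}, ...]. A call has 1 to 8 rows; each row is the pose to reach, as a shift and turn from the pose measured when the call began, along the tool's axes at that moment; what a row does not reach only later rows make up. Full scale, the value 1, is 200 mm for a shift and 0.5 rad for a turn. A row lasts 1/10 s, in which the tool goes at most 50 mm and 8.59 degrees, less where a joint would pass 70% of its speed; a pose out of reach is approached as far as the arm can. A call with a number of a shift or a turn outside -1 to 1 is refused whole. A call with a gripper value outside its range is refused whole. The fingers move at their own pace and stop on an object; "squeeze" is the grip in N (left out, the last holds). Time passes only in rows, so rows that repeat a pose let the fingers close. It gives the time, the measured TCP pose, the force and the opening at its end, in the units of the state.
- sensors.read_state(): the state, without advancing time (a new reading comes with each control period).
- vision.get_image(name): name is "scene" or "top"; returns the picture (384x512x3 uint8, blue, green, red); there is no depth.
- vision.camera_params(name): a dict with "vfov" (degrees; the focal length in pixels is half the picture's height over the tangent of half this angle, whatever the lens; pixels are square), "cx", "cy" (the principal point, pixels), "dist" ([k1, k2, p1, p2, k3] as OpenCV has them; the pictures are not rectified), "xyz" and "rotation" of the camera in the world. Camera axes: x right, y up, looking along -z (the intrinsics and any distortion apply to the point x, -y, -z); pixel columns grow to the right and rows downward; lengths in m; the calibration is good to about 2 mm. A picture is of the moment at which its call begins. camera_params takes no time and is no camera call.
- workorder.close_job(): hands the job in, once; it reports no verdict.
The state is a dict: "time": time; "joint_positions": joint angles; "joint_vel": joint speeds; "effort": joint torques, N m; "ee_pos": TCP position; "eef_rot": TCP orientation; "wrist_force": force on the tool from outside, world axes, zero at the start; "moment": the same for the moment, N m; "grip_width": opening from 0.0 (shut) to 1.0 (fully open).
Only numpy, scipy, OpenCV 4.12 (cv2) and the standard library are available. Lean on these libraries where they do the work, as an engineer would, in place of code of your own. Each camera call takes 0.05 s, during which the arm holds its last target.

## Working session

There is one attempt and no reset: what is moved stays moved. The work goes in short steps, Python scripts to look and compute and a tool call to move; the robot and the scene stay as the last step left them, time stands still between calls to the robot, and variables do not carry over. Pictures are saved under pics/ and viewed, and the job is handed in when it is done.

Besides the shell and the picture viewer there is one more tool, called as name([rows], argument=value, ...), one row to a line, values as JSON. carry_out: Moves the arm, as the interface text tells. Its arguments: {"type":"object","properties":{"commands":{"type":"array"},"squeeze":{"type":"number"}},"required":["commands"]}

```bash
ls; mkdir -p pics; python3 - <<'E'
from rig import sensors, vision, workorder, env
import cv2
print(sensors.read_state()); print(env.tip_reach)
for n in("scene","top"):
    cv2.imwrite(f"pics/{n}0.png",vision.get_image(n)); print(vision.camera_params(n))
E
```

```text
pics
{'time': 0.0, 'joint_positions': array([ 1.14389815,  0.47779393,  0.02237098,  1.55644634, -0.01152048,
        1.10929834, -0.08309422]), 'joint_vel': array([-0.00221197,  0.00199217,  0.00083507, -0.00161775, -0.0007335 ,
        0.00047045,  0.00241455]), 'effort': array([ 1.45333115e-04, -5.96466243e+01,  1.60795636e+00, -2.81203330e+01,
        1.25000841e-02,  9.16193094e-03, -9.32636027e-06]), 'ee_pos': array([ 0.21136064, -0.64046175,  0.24433259]), 'eef_rot': array([ 9.87323184e-01,  1.58720209e-01, -2.08521777e-04, -8.84482383e-04]), 'wrist_force': array([-0.72279041,  0.11920946,  0.85782068]), 'moment': array([-0.0044045 ,  0.03266778,  0.02029522]), 'grip_width': 0.9973171006120733}
0.014
{'vfov': 51.907113643252195, 'cx': 258.3049807222678, 'cy': 185.34463481086985, 'dist': array([-0.05415811,  0.        ,  0.        ,  0.        ,  0.        ]), 'xyz': array([-0.0167968 ,  0.32544856,  0.90097914]), 'rotation': array([-0.1502248 ,  0.29864778,  0.83295635, -0.44093733])}
{'vfov': 55.3013936605266, 'cx': 253.96440470109061, 'cy': 186.34974252181325, 'dist': array([-0.01714643,  0.        ,  0.        ,  0.        ,  0.        ]), 'xyz': array([ 0.48246371, -0.07132   ,  0.91796627]), 'rotation': array([ 0.01172508, -0.02589746, -0.69955107,  0.71401691])}
```

View pics/scene0.png

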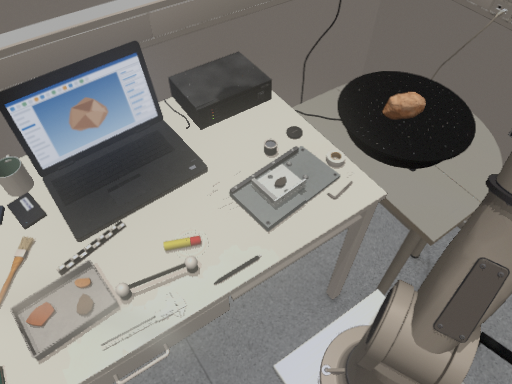

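View pics/top0.png

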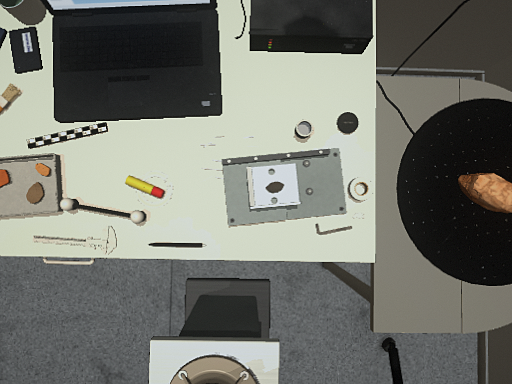

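```bash
python3 - <<'E'
import cv2
a=cv2.imread("pics/top0.png")[140:240,215:375]; cv2.imwrite("pics/t0c.png",cv2.resize(a,None,fx=5,fy=5,interpolation=cv2.INTER_CUBIC))
a=cv2.imread("pics/scene0.png")[135:235,215:355]; cv2.imwrite("pics/s0c.png",cv2.resize(a,None,fx=5,fy=5,interpolation=cv2.INTER_CUBIC))
E
```

```text
(no output)
```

View pics/t0c.png

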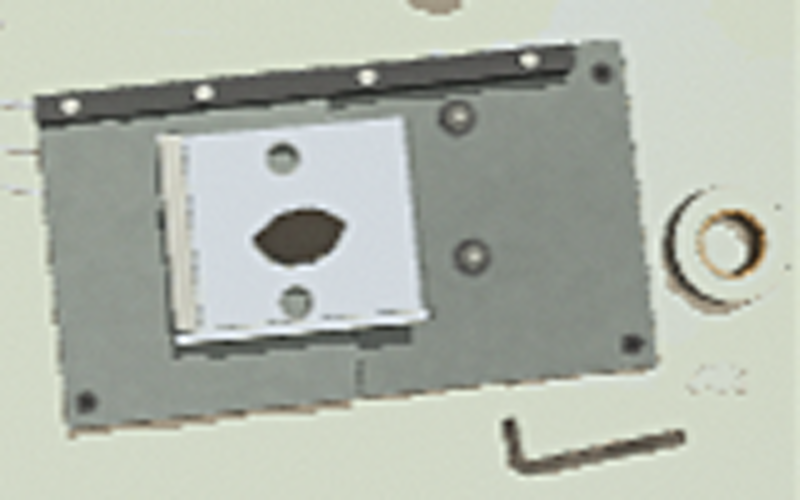

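View pics/s0c.png

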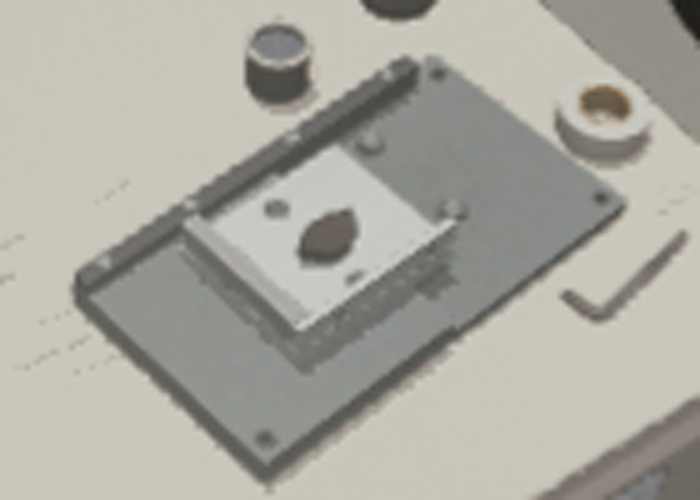

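```bash
cat > h.py <<'E'
import numpy as np, cv2
from scipy.spatial.transform import Rotation as R
from scipy.optimize import least_squares
from rig import sensors, vision, env
def proj(P,n):
    c=vision.camera_params(n); f=192/np.tan(np.radians(c['vfov'])/2)
    q=(np.atleast_2d(P)-c['xyz'])@R.from_quat(c['rotation']).as_matrix()
    q=q*[1,-1,-1]
    K=np.array([[f,0,c['cx']],[0,f,c['cy']],[0,0,1.]])
    return cv2.projectPoints(q.reshape(-1,1,3),np.zeros(3),np.zeros(3),K,c['dist'])[0].reshape(-1,2)
def w(p,P):
    P=np.array(P,float)/1000; c,s=np.cos(p[2]),np.sin(p[2])
    return np.c_[p[0]+c*P[:,0]-s*P[:,1],p[1]+s*P[:,0]+c*P[:,1],P[:,2]]
def fit(obs,x0=(.5,-.15,0.08)):
    def r(p,bias=False):
        return np.concatenate([(proj(w(p,o[0]),n)-o[1]).ravel() for n,o in obs.items()])
    s=least_squares(r,x0,loss='soft_l1'); return s.x, r(s.x).reshape(-1,2)
def crop(l,off): return (np.array(l)+.5)/5-.5+off
E
cat > m0.py <<'E'
from h import *
np.set_printoptions(precision=4,suppress=True)
F={'top':([(66,-87,12),(-98,-87,12),(-98,208,22),(35,0,21),(-35,0,21),(51,207,32)],crop([(621,40),(655,368),(70,434),(457,117),(472,256),(40,126)],(215,140))),
'scene':([(35,0,21),(-35,0,21),(-98,208,22),(-98,-87,12)],crop([(370,142),(453,206),(268,468),(625,203)],(215,135)))}
P={'top':([(50,-60,34),(-50,-60,54),(-50,60,54),(50,60,54),(35,0,34),(-35,0,34)],crop([(403,118),(429,318),(178,345),(158,137),(283,157),(297,301)],(215,140))),
'scene':([(-50,60,54),(-50,-60,54),(50,60,54),(50,-60,34),(35,0,34),(-35,0,34)],crop([(299,331),(457,222),(185,222),(340,147),(277,208),(355,277)],(215,135)))}
for nm,O in(('fix',F),('plate',P)):
    for ks in(['top'],['scene'],['top','scene']):
        x,r=fit({k:O[k] for k in ks}); print(nm,ks,x); print(r.ravel())
E
python3 m0.py
```

```text
fix ['top'] [ 0.5559 -0.2212  0.127 ]
[-0.1542  0.0432  0.8725 -0.3059 -0.7029 -0.3537  0.284   0.0711  0.5339
  0.4528 -0.8496  0.0863]
fix ['scene'] [ 0.5533 -0.2187  0.1321]
[-0.2224 -0.5382 -0.0471 -0.1041 -0.2397  0.599   0.6277 -0.1553]
fix ['top', 'scene'] [ 0.5554 -0.2207  0.1274]
[-0.3876  0.2449  0.6623 -0.102  -0.9179 -0.0984  0.0517  0.2895  0.3117
  0.6724 -1.0892  0.3419 -0.0625 -1.2553  0.0134 -0.8066 -0.4422 -0.4413
  0.6752 -0.7194]
plate ['top'] [ 0.5326 -0.1338  0.1187]
[-0.0799 -0.4937  0.2569  0.4439 -0.0958  0.0757 -0.238  -0.4384  0.0176
  0.2009  0.1453  0.157 ]
plate ['scene'] [ 0.531  -0.1332  0.0934]
[-0.1158 -0.0138  0.3645  0.1147 -0.851  -0.3443 -0.4744 -0.5757  0.1657
 -0.0639  0.9162  0.8869]
plate ['top', 'scene'] [ 0.5321 -0.1337  0.11  ]
[ 0.0574 -0.0927  0.0351  0.8931 -0.3638  0.0869 -0.1405 -0.4614  0.0801
  0.3958 -0.0413  0.377   0.2531 -0.2986  0.1979 -0.5643 -0.9427 -0.3139
 -1.0135 -0.9326 -0.0859 -0.2797  0.9544  0.4494]
```

```bash
cat >> h.py <<'E'
FX=np.array([.5556,-.2208,.128])
def f2w(x,y,z,F=None):
    F=FX if F is None else F
    return w(F,[(x,y,z)])[0]
def state():
    s=sensors.read_state(); q=R.from_quat(s['eef_rot']).as_matrix(); p=s['ee_pos']
    loc=(np.array([[np.cos(FX[2]),np.sin(FX[2])],[-np.sin(FX[2]),np.cos(FX[2])]])@(p[:2]-FX[:2]))*1000
    print('t',s['time'],'fix mm',loc.round(1),'z',(p[2]*1000).round(1),'yawx-F',round(np.arctan2(q[1,0],q[0,0])-FX[2],3),'q',s['joint_positions'].round(2),'F',s['wrist_force'].round(1),'w',round(s['grip_width'],3))
    return s,q,p
def go(x,y,z,yaw):
    "target TCP in fixture mm, tool x at yaw rel fixture, pointing down"
    s,q,p=state(); a=yaw+FX[2]
    T=np.c_[[np.cos(a),np.sin(a),0],[np.sin(a),-np.cos(a),0],[0,0,-1]]
    d=q.T@(f2w(x,y,z)-p)/.2; r=R.from_matrix(q.T@T).as_rotvec()/.5
    print('shift',d.round(4),'turn',r.round(4))
E
python3 -c "
from h import *
go(-100,90,150,0)"
```

```text
t 0.1 fix mm [-395.  -372.3] z 244.4 yawx-F 0.191 q [ 1.14  0.48  0.02  1.56 -0.01  1.11 -0.08] F [0.1 0.6 0.2] w 1.0
shift [ 1.8864 -1.9894  0.4752] turn [-0.0033  0.0005  0.3815]
```

carry_out([
  {"tx": 0.95, "ty": -1.0, "tz": 0, "rz": 0.38, "jaw": 1},
  {"tx": 0.95, "ty": -1.0, "tz": 0, "rz": 0.38, "jaw": 1},
  {"tx": 0.95, "ty": -1.0, "tz": 0, "rz": 0.38, "jaw": 1},
  {"tx": 0.95, "ty": -1.0, "tz": 0, "rz": 0.38, "jaw": 1},
  {"tx": 0.95, "ty": -1.0, "tz": 0, "rz": 0.38, "jaw": 1},
  {"tx": 0.95, "ty": -1.0, "tz": 0, "rz": 0.38, "jaw": 1},
  {"tx": 0.95, "ty": -1.0, "tz": 0, "rz": 0.38, "jaw": 1},
  {"tx": 0.95, "ty": -1.0, "tz": 0, "rz": 0.38, "jaw": 1},
])

```text
schema error: expected keys tx, ty, tz, rx, ry, rz, jaw
```

```bash
python3 -c "
from h import *
go(-100,90,120,0)"
```

```text
t 0.1 fix mm [-395.  -372.3] z 244.4 yawx-F 0.191 q [ 1.14  0.48  0.02  1.56 -0.01  1.11 -0.08] F [0.1 0.6 0.2] w 1.0
shift [ 1.8864 -1.9892  0.6252] turn [-0.0033  0.0005  0.3815]
```

carry_out([
  {"tx": 0.95, "ty": -1.0, "tz": 0, "rx": 0, "ry": 0, "rz": 0.38, "jaw": 1},
  {"tx": 0.95, "ty": -1.0, "tz": 0, "rx": 0, "ry": 0, "rz": 0.38, "jaw": 1},
  {"tx": 0.95, "ty": -1.0, "tz": 0, "rx": 0, "ry": 0, "rz": 0.38, "jaw": 1},
  {"tx": 0.95, "ty": -1.0, "tz": 0, "rx": 0, "ry": 0, "rz": 0.38, "jaw": 1},
  {"tx": 0.95, "ty": -1.0, "tz": 0, "rx": 0, "ry": 0, "rz": 0.38, "jaw": 1},
  {"tx": 0.95, "ty": -1.0, "tz": 0, "rx": 0, "ry": 0, "rz": 0.38, "jaw": 1},
  {"tx": 0.95, "ty": -1.0, "tz": 0, "rx": 0, "ry": 0, "rz": 0.38, "jaw": 1},
  {"tx": 0.95, "ty": -1.0, "tz": 0, "rx": 0, "ry": 0, "rz": 0.38, "jaw": 1},
])

```text
time: 0.9
ee_pos: [0.3291, -0.3909, 0.2447]
eef_rot: [0.998, 0.065, -0.0, -0.001]
wrist_force: [0.1, -1.2, -0.7]
grip_width: 0.999
```

```bash
python3 -c "
from h import *
go(-100,90,120,0)"
```

```text
t 0.9 fix mm [-246.3 -139.8] z 244.7 yawx-F 0.002 q [ 0.79  0.21 -0.05  1.94  0.01  0.99 -0.7 ] F [ 0.1 -1.2 -0.7] w 0.999
shift [ 0.7344 -1.1464  0.6246] turn [-0.0029  0.0014  0.004 ]
```

carry_out([
  {"tx": 0.73, "ty": -1.0, "tz": 0.3, "rx": 0, "ry": 0, "rz": 0, "jaw": 1},
  {"tx": 0.73, "ty": -1.0, "tz": 0.4, "rx": 0, "ry": 0, "rz": 0, "jaw": 1},
  {"tx": 0.73, "ty": -1.0, "tz": 0.6, "rx": 0, "ry": 0, "rz": 0, "jaw": 1},
  {"tx": 0.73, "ty": -1.0, "tz": 0.6, "rx": 0, "ry": 0, "rz": 0, "jaw": 1},
  {"tx": 0.73, "ty": -1.0, "tz": 0.6, "rx": 0, "ry": 0, "rz": 0, "jaw": 1},
  {"tx": 0.73, "ty": -1.0, "tz": 0.6, "rx": 0, "ry": 0, "rz": 0, "jaw": 1},
  {"tx": 0.73, "ty": -1.0, "tz": 0.6, "rx": 0, "ry": 0, "rz": 0, "jaw": 1},
])

```text
time: 1.6
ee_pos: [0.4483, -0.1711, 0.1228]
eef_rot: [0.998, 0.067, -0.002, -0.002]
wrist_force: [0.2, -0.2, -0.2]
grip_width: 0.996
```

```bash
python3 -c "
from h import *
go(-100,90,60,0)
for n in('top','scene'): cv2.imwrite(f'pics/{n}1.png',vision.get_image(n))
a=cv2.imread('pics/scene1.png')[110:260,200:380]; cv2.imwrite('pics/s1c.png',cv2.resize(a,None,fx=4,fy=4,interpolation=cv2.INTER_CUBIC))
"
```

```text
t 1.6 fix mm [-100.1   63. ] z 122.8 yawx-F 0.006 q [ 0.4   0.34 -0.2   2.11  0.1   0.71 -1.29] F [ 0.2 -0.2 -0.2] w 0.996
shift [ 0.0024 -0.1336  0.3145] turn [-0.0079  0.0065  0.0116]
```

View pics/s1c.png

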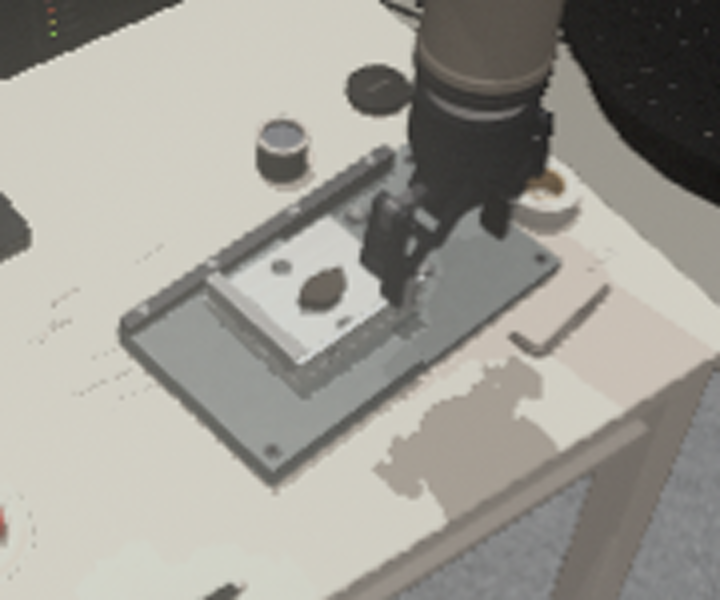

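```bash
python3 -c "
from h import *
for z in (125,120,115,109,105):
  print(z,[((proj(f2w(x,y,z),'scene')[0]-[200,110]+.5)*4).round(0) for x,y in ((-89,120),(-111,120),(-111,105),(-89,105))])
"
```

```text
125 [array([370., 298.]), array([395., 319.]), array([412., 306.]), array([387., 286.])]
120 [array([370., 303.]), array([394., 324.]), array([411., 311.]), array([386., 291.])]
115 [array([369., 308.]), array([394., 328.]), array([410., 316.]), array([386., 296.])]
109 [array([368., 314.]), array([393., 334.]), array([409., 322.]), array([385., 302.])]
105 [array([368., 318.]), array([392., 338.]), array([409., 326.]), array([384., 306.])]
```

carry_out([
  {"tx": 0, "ty": -0.13, "tz": 0.2, "rx": 0, "ry": 0, "rz": 0, "jaw": 1},
  {"tx": 0, "ty": -0.13, "tz": 0.35, "rx": 0, "ry": 0, "rz": 0, "jaw": 1},
  {"tx": 0, "ty": -0.13, "tz": 0.41, "rx": 0, "ry": 0, "rz": 0.01, "jaw": 1},
  {"tx": 0, "ty": -0.13, "tz": 0.41, "rx": 0, "ry": 0, "rz": 0.01, "jaw": 1},
])

```text
time: 2.1
ee_pos: [0.443, -0.1507, 0.0418]
eef_rot: [0.998, 0.06, -0.002, -0.0]
wrist_force: [0.7, -0.2, 0.1]
grip_width: 1.002
```

```bash
python3 -c "
from h import *
go(-70,92,34,0)
for n in('top','scene'): cv2.imwrite(f'pics/{n}2.png',vision.get_image(n))
a=cv2.imread('pics/scene2.png')[120:250,200:350]; cv2.imwrite('pics/s2c.png',cv2.resize(a,None,fx=4,fy=4,interpolation=cv2.INTER_CUBIC))
a=cv2.imread('pics/top2.png')[140:240,215:375]; cv2.imwrite('pics/t2c.png',cv2.resize(a,None,fx=4,fy=4,interpolation=cv2.INTER_CUBIC))
"
```

```text
t 2.1 fix mm [-102.7   83.9] z 41.8 yawx-F -0.007 q [ 0.33  0.47 -0.17  2.18  0.16  0.51 -1.4 ] F [ 0.7 -0.2  0.1] w 1.002
shift [ 0.1633 -0.0416  0.0382] turn [-0.0024  0.0087 -0.0145]
```

View pics/s2c.png

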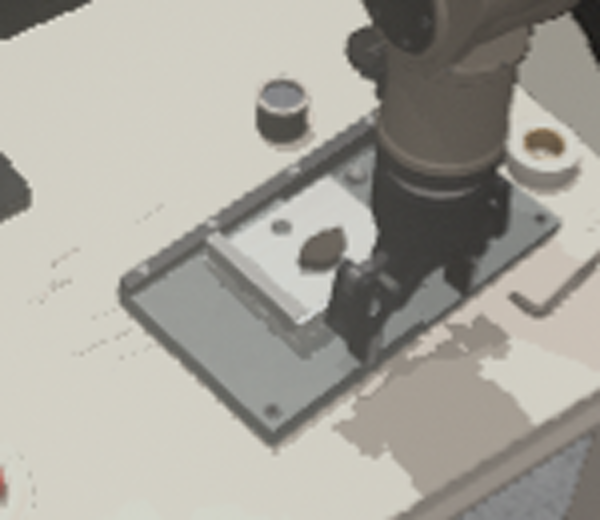

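View pics/t2c.png

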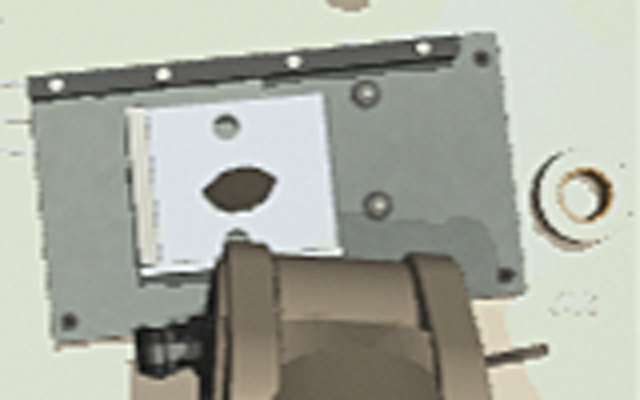

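carry_out([
  {"tx": 0, "ty": -0.03, "tz": 0.04, "rx": 0, "ry": 0.01, "rz": -0.01, "jaw": 1},
  {"tx": 0.04, "ty": -0.03, "tz": 0.04, "rx": 0, "ry": 0.01, "rz": -0.01, "jaw": 1},
  {"tx": 0.08, "ty": -0.03, "tz": 0.04, "rx": 0, "ry": 0.01, "rz": -0.01, "jaw": 1},
  {"tx": 0.1, "ty": -0.03, "tz": 0.04, "rx": 0, "ry": 0.01, "rz": -0.01, "jaw": 1},
  {"tx": 0.12, "ty": -0.03, "tz": 0.04, "rx": 0, "ry": 0.01, "rz": -0.01, "jaw": 1},
  {"tx": 0.12, "ty": -0.03, "tz": 0.04, "rx": 0, "ry": 0.01, "rz": -0.01, "jaw": 1},
])

```text
time: 2.8
ee_pos: [0.4687, -0.1415, 0.0356]
eef_rot: [0.998, 0.063, 0.002, -0.0]
wrist_force: [0.2, 0.1, 0.7]
grip_width: 1.002
```

```bash
python3 -c "
from h import *
go(-60,90,33,0)
"
```

```text
t 2.8 fix mm [-76.1  89.7] z 35.6 yawx-F -0.001 q [ 0.3   0.5  -0.17  2.14  0.16  0.51 -1.43] F [0.2 0.1 0.7] w 1.002
shift [ 0.0804 -0.0014  0.0133] turn [-0.0002 -0.01   -0.0022]
```

carry_out([
  {"tx": 0.01, "ty": 0, "tz": 0.01, "rx": 0, "ry": 0, "rz": 0, "jaw": 1},
  {"tx": 0.02, "ty": 0, "tz": 0.01, "rx": 0, "ry": 0, "rz": 0, "jaw": 1},
  {"tx": 0.03, "ty": 0, "tz": 0.01, "rx": 0, "ry": 0, "rz": 0, "jaw": 1},
  {"tx": 0.04, "ty": 0, "tz": 0.01, "rx": 0, "ry": 0, "rz": 0, "jaw": 1},
  {"tx": 0.05, "ty": 0, "tz": 0.01, "rx": 0, "ry": 0, "rz": 0, "jaw": 1},
  {"tx": 0.06, "ty": 0, "tz": 0.01, "rx": 0, "ry": 0, "rz": 0, "jaw": 1},
])

```text
time: 3.4
ee_pos: [0.4805, -0.1398, 0.0335]
eef_rot: [0.998, 0.064, 0.002, -0.0]
wrist_force: [-1.4, -0.4, -0.7]
grip_width: 1.0
```

```bash
cat > look.py <<'E'
import sys
from h import *
k=sys.argv[1]
state()
a=vision.get_image('top')[140:240,215:375]; b=vision.get_image('scene')[120:240,205:365]
cv2.imwrite(f'pics/t{k}c.png',cv2.resize(a,None,fx=5,fy=5,interpolation=cv2.INTER_CUBIC))
cv2.imwrite(f'pics/s{k}c.png',cv2.resize(b,None,fx=5,fy=5,interpolation=cv2.INTER_CUBIC))
E
python3 look.py 3
```

```text
t 3.4 fix mm [-64.1  89.9] z 33.5 yawx-F -0.001 q [ 0.29  0.52 -0.16  2.11  0.16  0.52 -1.43] F [-1.4 -0.4 -0.7] w 1.0
```

View pics/t3c.png

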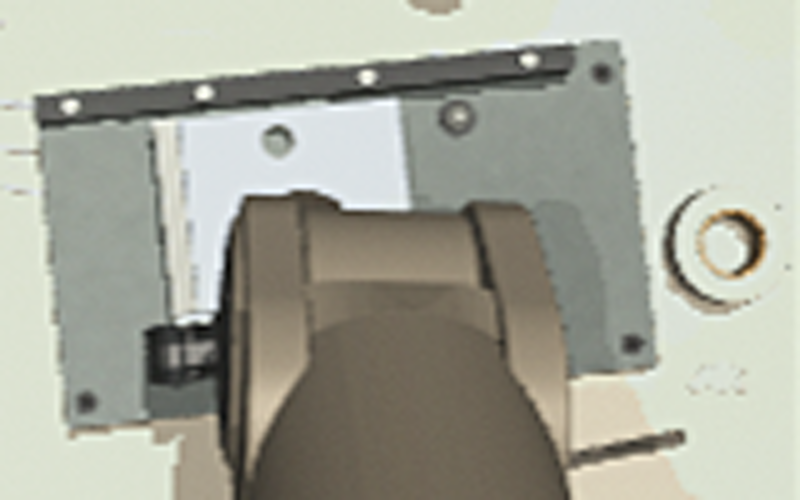

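View pics/s3c.png

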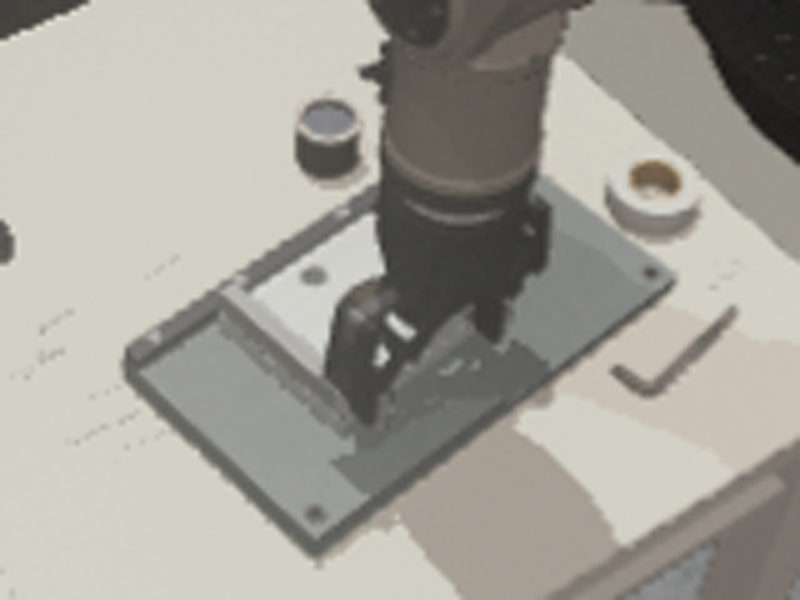

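carry_out([
  {"tx": 0.01, "ty": 0, "tz": 0, "rx": 0, "ry": 0, "rz": 0, "jaw": 1},
  {"tx": 0.015, "ty": 0, "tz": 0, "rx": 0, "ry": 0, "rz": 0, "jaw": 1},
  {"tx": 0.02, "ty": 0, "tz": 0, "rx": 0, "ry": 0, "rz": 0, "jaw": 1},
])

```text
time: 3.8
ee_pos: [0.4852, -0.1392, 0.0336]
eef_rot: [0.998, 0.064, 0.003, -0.0]
wrist_force: [-3.6, -0.5, -0.5]
grip_width: 0.998
```

carry_out([
  {"tx": 0.005, "ty": 0, "tz": 0, "rx": 0, "ry": 0, "rz": 0, "jaw": 1},
  {"tx": 0.01, "ty": 0, "tz": 0, "rx": 0, "ry": 0, "rz": 0, "jaw": 1},
])

```text
time: 4.0
ee_pos: [0.4857, -0.1391, 0.0335]
eef_rot: [0.998, 0.063, 0.001, -0.0]
wrist_force: [-9.0, -0.6, 4.9]
grip_width: 0.996
```

carry_out([
  {"tx": 0.005, "ty": 0, "tz": 0, "rx": 0, "ry": 0, "rz": 0, "jaw": 1},
  {"tx": 0.005, "ty": 0, "tz": 0, "rx": 0, "ry": 0, "rz": 0, "jaw": 1},
])

```text
time: 4.2
ee_pos: [0.4857, -0.1391, 0.0335]
eef_rot: [0.998, 0.063, 0.0, -0.0]
wrist_force: [-6.1, -1.0, 3.8]
grip_width: 0.999
```

```bash
python3 look.py 4
```

```text
t 4.2 fix mm [-58.9  90. ] z 33.5 yawx-F -0.001 q [ 0.29  0.52 -0.16  2.1   0.16  0.53 -1.44] F [-6.1 -1.   3.8] w 0.999
```

View pics/t4c.png

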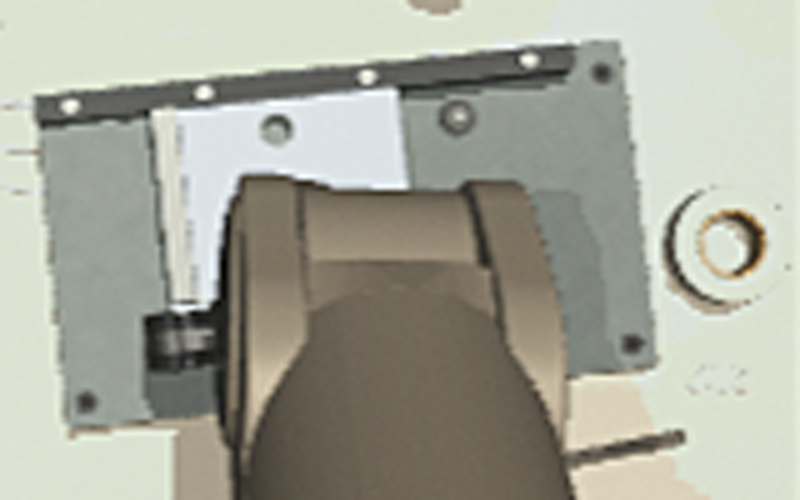

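carry_out([
  {"tx": -0.08, "ty": 0, "tz": 0, "rx": 0, "ry": 0, "rz": 0, "jaw": 1},
  {"tx": -0.1, "ty": 0, "tz": -0.2, "rx": 0, "ry": 0, "rz": 0, "jaw": 1},
  {"tx": -0.1, "ty": 0, "tz": -0.5, "rx": 0, "ry": 0, "rz": 0, "jaw": 1},
  {"tx": -0.1, "ty": -0.2, "tz": -0.55, "rx": 0, "ry": 0, "rz": -0.3, "jaw": 0.5},
  {"tx": -0.1, "ty": -0.4, "tz": -0.55, "rx": 0, "ry": 0, "rz": -0.6, "jaw": 0.5},
  {"tx": 0, "ty": -0.5, "tz": -0.55, "rx": 0, "ry": 0, "rz": -0.9, "jaw": 0.5},
  {"tx": 0.1, "ty": -0.5, "tz": -0.55, "rx": 0, "ry": 0, "rz": -1, "jaw": 0.5},
])

```text
time: 5.0
ee_pos: [0.4944, -0.0333, 0.1449]
eef_rot: [0.95, 0.313, 0.003, -0.0]
wrist_force: [1.3, -0.0, -0.2]
grip_width: 0.499
```

```bash
python3 look.py 5; python3 -c "
from h import *
go(0,185,100,1.5708)"
```

```text
t 5.0 fix mm [-36.8 193.7] z 144.9 yawx-F 0.509 q [ 0.24  0.34 -0.36  2.06  0.16  0.77 -1.15] F [ 1.3 -0.  -0.2] w 0.499
t 5.1 fix mm [-34.8 191.2] z 144.8 yawx-F 0.502 q [ 0.24  0.34 -0.35  2.05  0.16  0.77 -1.15] F [ 0.6  0.2 -0.2] w 0.502
shift [0.1363 0.1104 0.2249] turn [ 0.0106 -0.0095 -2.1373]
```

View pics/t5c.png

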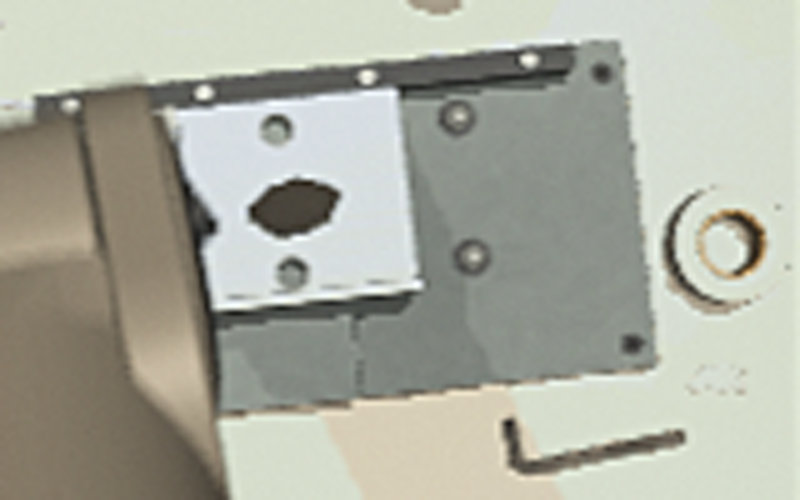

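View pics/s5c.png

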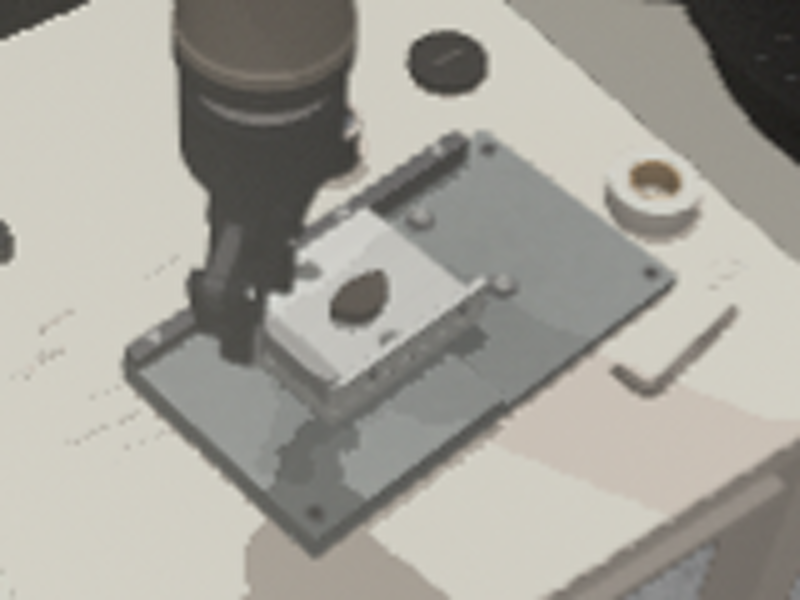

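carry_out([
  {"tx": 0.1, "ty": 0.05, "tz": 0, "rx": 0, "ry": 0, "rz": -0.3, "jaw": 0.5},
  {"tx": 0.13, "ty": 0.1, "tz": 0, "rx": 0, "ry": 0, "rz": -0.6, "jaw": 0.5},
  {"tx": 0.13, "ty": 0.1, "tz": 0, "rx": 0, "ry": 0, "rz": -0.9, "jaw": 0.5},
  {"tx": 0.13, "ty": 0.1, "tz": 0, "rx": 0, "ry": 0, "rz": -1, "jaw": 0.5},
])

```text
time: 5.5
ee_pos: [0.5299, -0.037, 0.145]
eef_rot: [0.844, 0.537, 0.004, 0.001]
wrist_force: [-0.4, 0.1, -0.4]
grip_width: 0.504
```

carry_out([
  {"tx": 0, "ty": 0, "tz": 0, "rx": 0, "ry": 0, "rz": -0.3, "jaw": 0.5},
  {"tx": 0, "ty": 0, "tz": 0, "rx": 0, "ry": 0, "rz": -0.6, "jaw": 0.5},
  {"tx": 0, "ty": 0, "tz": 0, "rx": 0, "ry": 0, "rz": -0.9, "jaw": 0.5},
  {"tx": 0, "ty": 0, "tz": 0, "rx": 0, "ry": 0, "rz": -1, "jaw": 0.5},
])

```text
time: 5.9
ee_pos: [0.53, -0.0376, 0.1451]
eef_rot: [0.684, 0.73, 0.004, 0.002]
wrist_force: [0.0, 0.1, -0.1]
grip_width: 0.503
```

```bash
python3 -c "
from h import *
go(0,185,60,1.5708)"
```

```text
t 5.9 fix mm [ -2. 185.] z 145.1 yawx-F 1.507 q [ 0.41  0.42 -0.56  1.97  0.3   0.83 -0.25] F [ 0.   0.1 -0.1] w 0.503
shift [-3.000e-04  6.400e-03  4.258e-01] turn [ 0.0172 -0.0038 -0.1271]
```

carry_out([
  {"tx": 0, "ty": 0, "tz": 0.2, "rx": 0.01, "ry": 0, "rz": -0.12, "jaw": 0.5},
  {"tx": 0, "ty": 0, "tz": 0.4, "rx": 0.02, "ry": 0, "rz": -0.12, "jaw": 0.5},
  {"tx": 0, "ty": 0, "tz": 0.48, "rx": 0.02, "ry": 0, "rz": -0.12, "jaw": 0.5},
  {"tx": 0, "ty": 0, "tz": 0.48, "rx": 0.02, "ry": 0, "rz": -0.12, "jaw": 0.5},
])

```text
time: 6.3
ee_pos: [0.5292, -0.0376, 0.0474]
eef_rot: [0.662, 0.749, -0.001, -0.003]
wrist_force: [-0.2, -0.5, 0.6]
grip_width: 0.5
```

```bash
python3 look.py 6; python3 -c "
from h import *
go(0,164,40,1.5708)
s=sensors.read_state();p=s['ee_pos']
for dz in (0,5,8,11,14):
  print(dz,[((proj(p+w([0,0,FX[2]],[(x,y,-dz)])[0],'scene')[0]-[205,120]+.5)*5).round(0) for x,y in ((-21,-11),(-21,11),(-36,11),(-36,-11))])
"
```

```text
t 6.3 fix mm [ -2.8 185.1] z 47.4 yawx-F 1.566 q [ 0.35  0.57 -0.49  2.01  0.43  0.66 -0.3 ] F [-0.2 -0.5  0.6] w 0.5
t 6.4 fix mm [ -0.5 185.2] z 50.1 yawx-F 1.567 q [ 0.35  0.57 -0.5   2.01  0.43  0.66 -0.3 ] F [1.1 0.1 0.5] w 0.498
shift [-0.106   0.0029  0.0502] turn [-0.0004 -0.0038 -0.0081]
0 [array([268., 389.]), array([238., 410.]), array([256., 427.]), array([287., 405.])]
5 [array([268., 394.]), array([238., 416.]), array([256., 433.]), array([287., 411.])]
8 [array([268., 398.]), array([238., 419.]), array([256., 436.]), array([287., 414.])]
11 [array([268., 401.]), array([238., 422.]), array([256., 439.]), array([287., 417.])]
14 [array([268., 404.]), array([238., 426.]), array([256., 442.]), array([286., 421.])]
```

View pics/s6c.png

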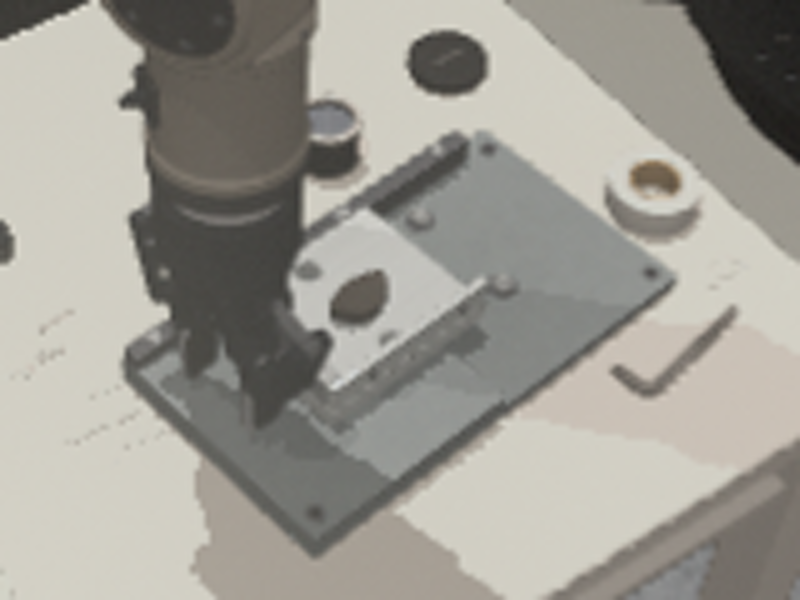

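View pics/t6c.png

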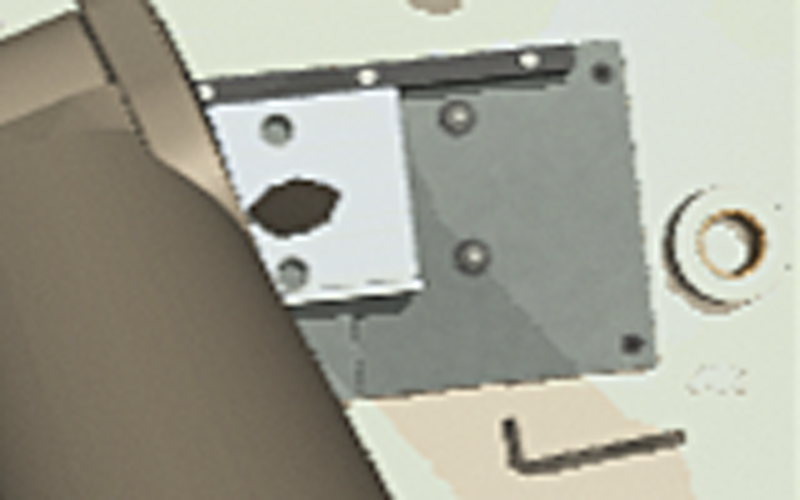

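carry_out([
  {"tx": -0.02, "ty": 0, "tz": 0.04, "rx": 0, "ry": 0, "rz": 0, "jaw": 0.5},
  {"tx": -0.04, "ty": 0, "tz": 0.07, "rx": 0, "ry": 0, "rz": 0, "jaw": 0.5},
  {"tx": -0.06, "ty": 0, "tz": 0.08, "rx": 0, "ry": 0, "rz": 0, "jaw": 0.5},
  {"tx": -0.08, "ty": 0, "tz": 0.08, "rx": 0, "ry": 0, "rz": 0, "jaw": 0.5},
  {"tx": -0.08, "ty": 0, "tz": 0.08, "rx": 0, "ry": 0, "rz": 0, "jaw": 0.5},
])

```text
time: 6.9
ee_pos: [0.5337, -0.054, 0.0343]
eef_rot: [0.662, 0.749, 0.001, -0.0]
wrist_force: [0.1, -1.0, 0.8]
grip_width: 0.499
```

```bash
python3 look.py 7; python3 -c "
from h import *
go(1,100,34,1.5708)
"
```

```text
t 6.9 fix mm [ -0.4 168.2] z 34.3 yawx-F 1.566 q [ 0.36  0.6  -0.48  2.01  0.45  0.64 -0.29] F [ 0.1 -1.   0.8] w 0.499
t 7.0 fix mm [ -0.4 168.3] z 34.3 yawx-F 1.566 q [ 0.36  0.6  -0.48  2.01  0.45  0.64 -0.29] F [ 0.5 -1.4  1.5] w 0.501
shift [-0.3414  0.0088  0.001 ] turn [ 0.0004 -0.0021 -0.0099]
```

View pics/s7c.png

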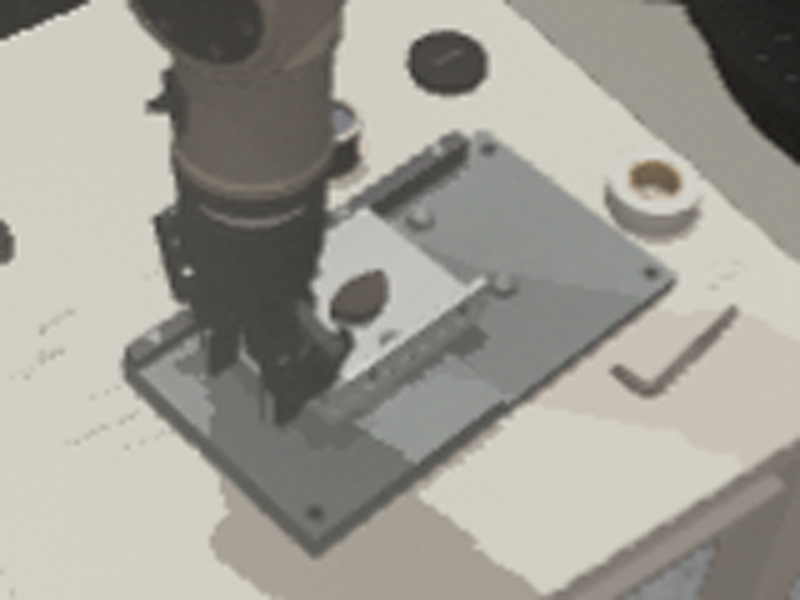

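carry_out([
  {"tx": -0.025, "ty": 0, "tz": 0, "rx": 0, "ry": 0, "rz": -0.01, "jaw": 0.5},
  {"tx": -0.045, "ty": 0, "tz": 0, "rx": 0, "ry": 0, "rz": -0.01, "jaw": 0.5},
  {"tx": -0.065, "ty": 0.001, "tz": 0, "rx": 0, "ry": 0, "rz": -0.01, "jaw": 0.5},
  {"tx": -0.085, "ty": 0.002, "tz": 0, "rx": 0, "ry": 0, "rz": -0.01, "jaw": 0.5},
  {"tx": -0.11, "ty": 0.003, "tz": 0, "rx": 0, "ry": 0, "rz": -0.01, "jaw": 0.5},
  {"tx": -0.135, "ty": 0.004, "tz": 0, "rx": 0, "ry": 0, "rz": -0.01, "jaw": 0.5},
  {"tx": -0.16, "ty": 0.005, "tz": 0, "rx": 0, "ry": 0, "rz": -0.01, "jaw": 0.5},
  {"tx": -0.185, "ty": 0.006, "tz": 0, "rx": 0, "ry": 0, "rz": -0.01, "jaw": 0.5},
])

```text
time: 7.8
ee_pos: [0.5386, -0.0877, 0.0343]
eef_rot: [0.66, 0.752, 0.001, -0.002]
wrist_force: [-3.7, 8.8, 5.3]
grip_width: 0.497
```

```bash
python3 look.py 8; python3 -c "
from h import *
go(1,100,34,1.5708)
"
```

```text
t 7.8 fix mm [1.000e-01 1.342e+02] z 34.3 yawx-F 1.573 q [ 0.43  0.61 -0.48  1.99  0.45  0.65 -0.21] F [-3.7  8.8  5.3] w 0.497
t 7.9 fix mm [  0.2 133. ] z 34.2 yawx-F 1.572 q [ 0.43  0.61 -0.48  1.98  0.45  0.65 -0.21] F [-2.4  5.2  4.7] w 0.499
shift [-0.1648  0.0039  0.0007] turn [-0.0013 -0.0067  0.002 ]
```

View pics/s8c.png

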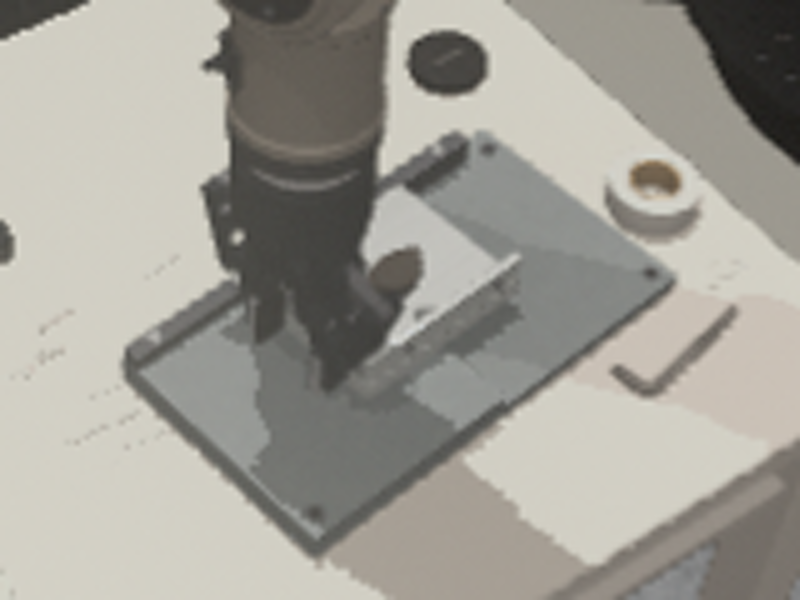

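View pics/t8c.png

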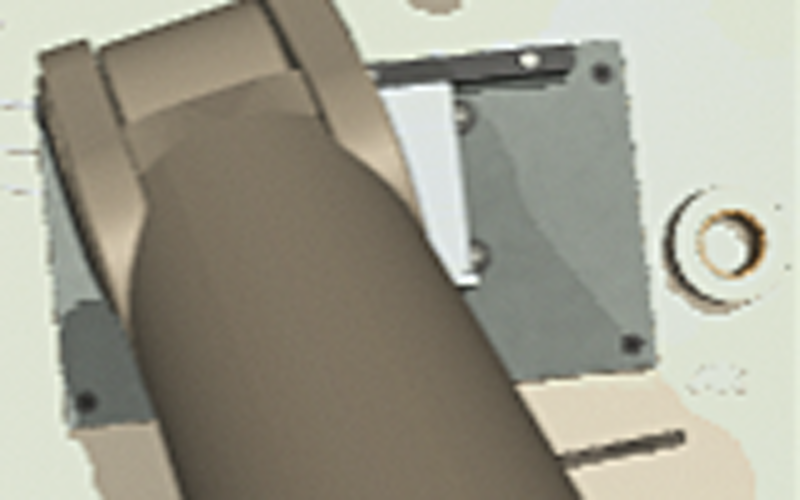

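carry_out([
  {"tx": -0.025, "ty": 0, "tz": 0, "rx": 0, "ry": 0, "rz": 0, "jaw": 0.5},
  {"tx": -0.05, "ty": 0.001, "tz": 0, "rx": 0, "ry": 0, "rz": 0, "jaw": 0.5},
  {"tx": -0.075, "ty": 0.002, "tz": 0, "rx": 0, "ry": 0, "rz": 0, "jaw": 0.5},
  {"tx": -0.1, "ty": 0.003, "tz": 0, "rx": 0, "ry": 0, "rz": 0, "jaw": 0.5},
  {"tx": -0.125, "ty": 0.004, "tz": 0, "rx": 0, "ry": 0, "rz": 0, "jaw": 0.5},
  {"tx": -0.15, "ty": 0.005, "tz": 0, "rx": 0, "ry": 0, "rz": 0, "jaw": 0.5},
  {"tx": -0.175, "ty": 0.005, "tz": 0, "rx": 0, "ry": 0, "rz": 0, "jaw": 0.5},
  {"tx": -0.2, "ty": 0.005, "tz": 0, "rx": 0, "ry": 0, "rz": 0, "jaw": 0.5},
])

```text
time: 8.7
ee_pos: [0.5445, -0.1253, 0.0343]
eef_rot: [0.659, 0.752, 0.002, -0.003]
wrist_force: [-3.5, 8.9, 5.1]
grip_width: 0.502
```

```bash
python3 look.py 9; python3 -c "
from h import *
go(1,70,34,1.5708)
"
```

```text
t 8.7 fix mm [ 1.2 96.1] z 34.3 yawx-F 1.574 q [ 0.49  0.63 -0.48  1.95  0.44  0.67 -0.13] F [-3.5  8.9  5.1] w 0.502
t 8.8 fix mm [ 1.2 94.7] z 34.3 yawx-F 1.573 q [ 0.49  0.63 -0.48  1.95  0.44  0.67 -0.13] F [-2.8  5.   4.3] w 0.5
shift [-0.1237 -0.0015  0.0006] turn [-0.0016 -0.0115  0.0042]
```

View pics/s9c.png

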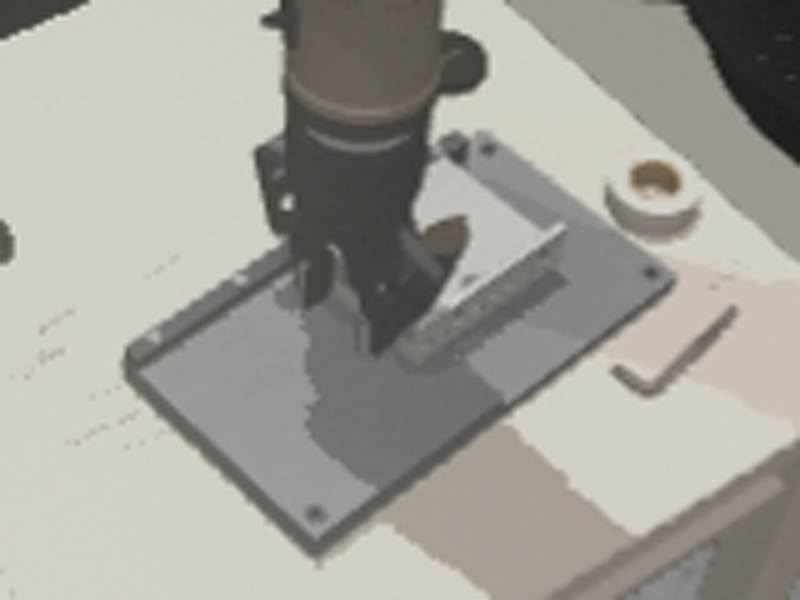

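View pics/t9c.png

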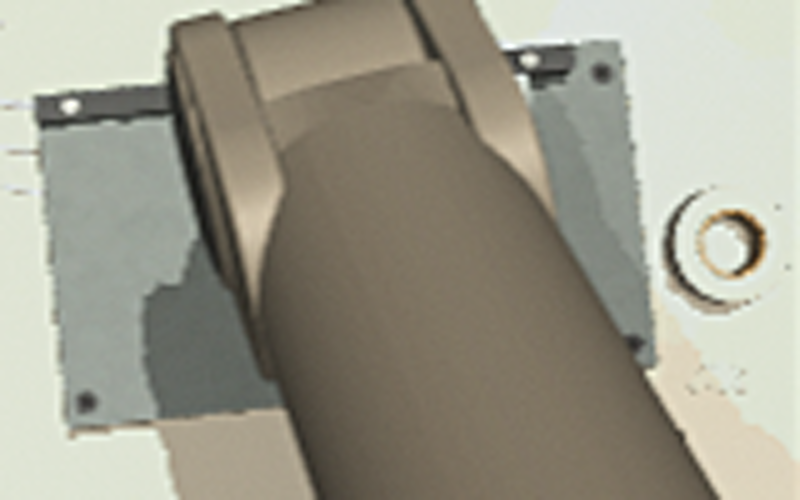

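carry_out([
  {"tx": -0.02, "ty": 0, "tz": 0, "rx": 0, "ry": 0, "rz": 0, "jaw": 0.5},
  {"tx": -0.04, "ty": 0, "tz": 0, "rx": 0, "ry": 0, "rz": 0, "jaw": 0.5},
  {"tx": -0.06, "ty": 0, "tz": 0, "rx": 0, "ry": 0, "rz": 0, "jaw": 0.5},
  {"tx": -0.075, "ty": 0, "tz": 0, "rx": 0, "ry": 0, "rz": 0, "jaw": 0.5},
  {"tx": -0.085, "ty": 0, "tz": 0, "rx": 0, "ry": 0, "rz": 0, "jaw": 0.5},
  {"tx": -0.095, "ty": 0, "tz": 0, "rx": 0, "ry": 0, "rz": 0, "jaw": 0.5},
])

```text
time: 9.4
ee_pos: [0.547, -0.1426, 0.0343]
eef_rot: [0.659, 0.752, 0.003, -0.004]
wrist_force: [-2.4, 9.1, 5.7]
grip_width: 0.5
```

```bash
python3 look.py 10; python3 -c "
from h import *
go(1,70,34,1.5708)
"
```

```text
t 9.4 fix mm [ 1.4 78.6] z 34.3 yawx-F 1.575 q [ 0.52  0.63 -0.48  1.94  0.44  0.68 -0.1 ] F [-2.4  9.1  5.7] w 0.5
t 9.5 fix mm [ 1.4 78.1] z 34.3 yawx-F 1.574 q [ 0.52  0.63 -0.48  1.94  0.44  0.68 -0.1 ] F [-1.   6.6  4.5] w 0.499
shift [-0.0404 -0.0022  0.0011] turn [-0.0016 -0.0171  0.0074]
```

View pics/s10c.png

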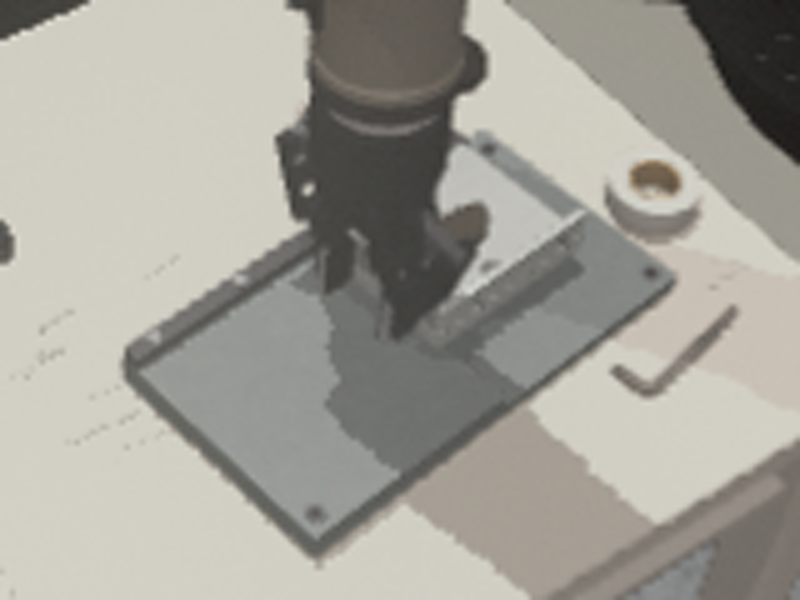

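carry_out([
  {"tx": -0.01, "ty": 0, "tz": 0, "rx": 0, "ry": 0, "rz": 0, "jaw": 0.5},
  {"tx": -0.015, "ty": 0, "tz": 0, "rx": 0, "ry": 0, "rz": 0, "jaw": 0.5},
  {"tx": -0.02, "ty": 0, "tz": 0, "rx": 0, "ry": 0, "rz": 0, "jaw": 0.5},
  {"tx": -0.025, "ty": 0, "tz": 0, "rx": 0, "ry": 0, "rz": 0, "jaw": 0.5},
])

```text
time: 9.9
ee_pos: [0.5473, -0.1453, 0.0343]
eef_rot: [0.658, 0.753, 0.003, -0.005]
wrist_force: [-1.9, 7.6, 3.9]
grip_width: 0.499
```

carry_out([
  {"tx": -0.005, "ty": 0, "tz": 0, "rx": 0, "ry": 0, "rz": 0, "jaw": 0.5},
  {"tx": -0.01, "ty": 0, "tz": 0, "rx": 0, "ry": 0, "rz": 0, "jaw": 0.5},
])

```text
time: 10.1
ee_pos: [0.5474, -0.1458, 0.0343]
eef_rot: [0.658, 0.753, 0.004, -0.006]
wrist_force: [-1.7, 6.3, 4.5]
grip_width: 0.5
```

```bash
python3 look.py 11
```

```text
t 10.1 fix mm [ 1.5 75.4] z 34.3 yawx-F 1.577 q [ 0.53  0.64 -0.49  1.93  0.44  0.68 -0.08] F [-1.7  6.3  4.5] w 0.5
```

View pics/s11c.png

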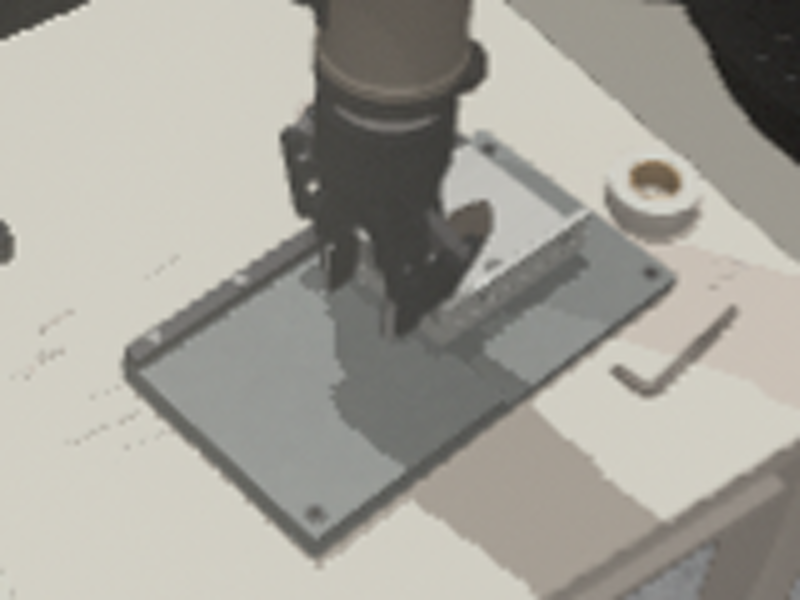

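carry_out([
  {"tx": -0.01, "ty": 0, "tz": 0, "rx": 0, "ry": 0, "rz": 0, "jaw": 0.5},
  {"tx": -0.015, "ty": 0, "tz": 0, "rx": 0, "ry": 0, "rz": 0, "jaw": 0.5},
  {"tx": -0.02, "ty": 0, "tz": 0, "rx": 0, "ry": 0, "rz": 0, "jaw": 0.5},
  {"tx": -0.025, "ty": 0, "tz": 0, "rx": 0, "ry": 0, "rz": 0, "jaw": 0.5},
])

```text
time: 10.6
ee_pos: [0.5485, -0.152, 0.0343]
eef_rot: [0.658, 0.753, 0.004, -0.005]
wrist_force: [-0.8, 4.3, 3.6]
grip_width: 0.5
```

carry_out([
  {"tx": -0.01, "ty": 0, "tz": 0, "rx": 0, "ry": 0, "rz": 0, "jaw": 0.5},
  {"tx": -0.015, "ty": 0, "tz": 0, "rx": 0, "ry": 0, "rz": 0, "jaw": 0.5},
])

```text
time: 10.8
ee_pos: [0.5486, -0.1532, 0.0343]
eef_rot: [0.658, 0.753, 0.004, -0.006]
wrist_force: [-2.2, 7.7, 4.4]
grip_width: 0.502
```

```bash
python3 look.py 12
```

```text
t 10.8 fix mm [ 1.7 67.9] z 34.3 yawx-F 1.578 q [ 0.54  0.64 -0.49  1.92  0.43  0.69 -0.07] F [-2.2  7.7  4.4] w 0.502
```

View pics/s12c.png

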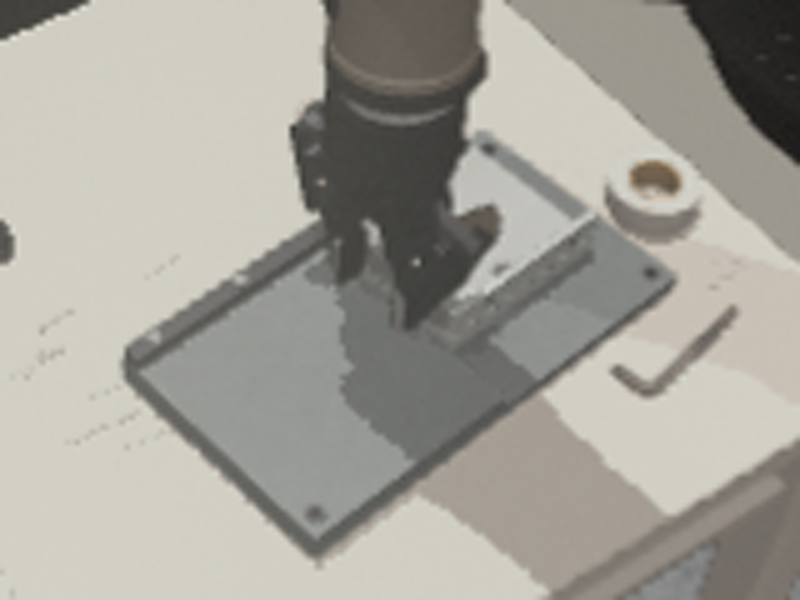

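carry_out([
  {"tx": 0.06, "ty": 0, "tz": 0, "rx": 0, "ry": 0, "rz": 0, "jaw": 0.5},
  {"tx": 0.15, "ty": 0, "tz": 0, "rx": 0, "ry": 0, "rz": 0, "jaw": 0.5},
  {"tx": 0.25, "ty": 0, "tz": -0.15, "rx": 0, "ry": 0, "rz": 0, "jaw": 0.5},
  {"tx": 0.4, "ty": 0, "tz": -0.35, "rx": 0, "ry": 0, "rz": 0, "jaw": 0.5},
  {"tx": 0.6, "ty": 0, "tz": -0.6, "rx": 0, "ry": 0, "rz": 0, "jaw": 0.5},
  {"tx": 0.8, "ty": 0, "tz": -0.8, "rx": 0, "ry": 0, "rz": 0, "jaw": 0.5},
  {"tx": 1, "ty": 0, "tz": -0.8, "rx": 0, "ry": 0, "rz": 0, "jaw": 0.5},
  {"tx": 1, "ty": 0, "tz": -0.8, "rx": 0, "ry": 0, "rz": 0, "jaw": 0.5},
])

```text
time: 11.7
ee_pos: [0.5223, 0.0496, 0.2002]
eef_rot: [0.655, 0.756, 0.007, -0.005]
wrist_force: [0.2, 0.1, -0.6]
grip_width: 0.506
```

```bash
python3 look.py 13
```

```text
t 11.7 fix mm [  1.5 272.5] z 200.2 yawx-F 1.586 q [ 0.34  0.35 -0.66  1.93  0.25  0.94 -0.29] F [ 0.2  0.1 -0.6] w 0.506
```

View pics/s13c.png

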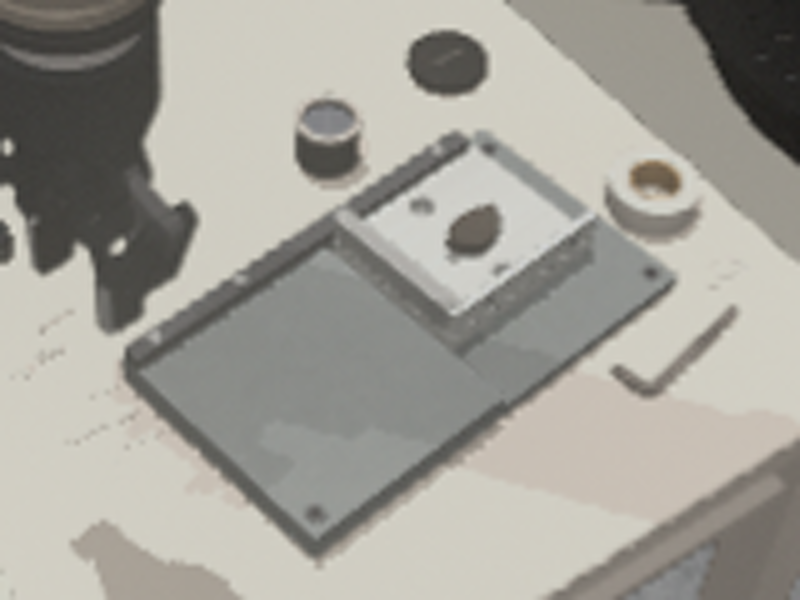

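View pics/t13c.png

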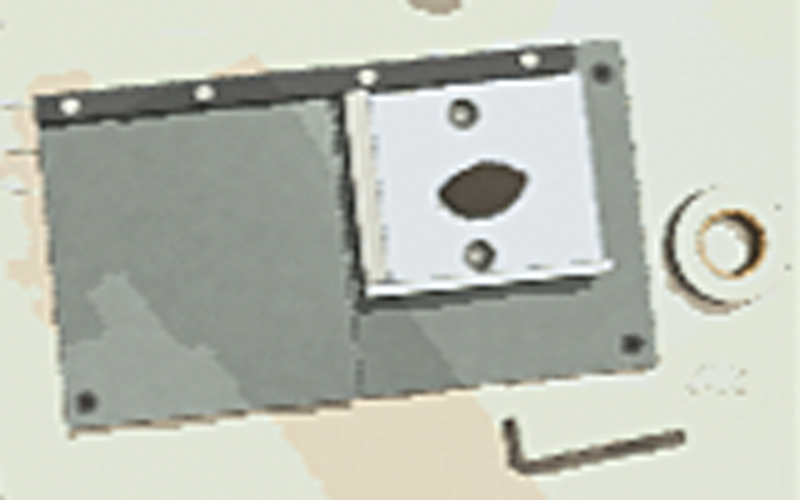

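```bash
python3 - <<'E'
from h import *
np.set_printoptions(precision=4,suppress=True)
M=[(-50,-60,32),(-50,60,32),(50,60,32),(50,-60,12),(35,0,12),(-35,0,12)]
obs={'scene':crop([(597,215),(456,312),(338,209),(475,147),(422,205),(502,268)],(205,120)),
'top':crop([(610,264),(367,297),(346,93),(576,75),(463,113),(480,256)],(215,140))}
def W(p):
    Q=np.array(M,float)/1000
    return R.from_euler('xyz',[p[4],p[5],p[2]]).apply(Q)+[p[0],p[1],p[3]]
r=lambda p:np.concatenate([(proj(W(p),n)-o).ravel() for n,o in obs.items()])
s=least_squares(r,[.555,-.22,.128,.012,0,0],loss='soft_l1',x_scale=[.01,.01,.1,.01,.1,.1]);print(s.x,np.sqrt(np.mean(s.fun**2)))
cov=np.linalg.inv(s.jac.T@s.jac)*.3;print(np.sqrt(np.diag(cov)))
for z in(.012,.017,.022):
    q=least_squares(lambda p:r([*p,z,0,0]),[.555,-.22,.128],loss='soft_l1');print(z,q.x,2*q.cost)
E
```

```text
[ 0.5572 -0.2219  0.126   0.0123  0.0584 -0.0074] 0.48057961612608396
[0.0008 0.0008 0.0078 0.0015 0.0163 0.0189]
0.012 [ 0.5573 -0.2232  0.1233] 7.8152597107003094
0.017 [ 0.5561 -0.2219  0.122 ] 10.846429500320664
0.022 [ 0.555  -0.2205  0.1237] 18.292343968858773
```

```bash
python3 - <<'E'
from h import *
im=[vision.get_image('scene') for _ in range(4)]; a=np.mean(im,0)
x0,y0=265,140; s=9
a=np.clip(a[y0:y0+60,x0:x0+65],0,255).astype(np.uint8)
b=cv2.resize(a,None,fx=s,fy=s,interpolation=cv2.INTER_CUBIC)
cv2.imwrite('pics/z.png',b)
# register bias on fixture points: pins hidden -> use fixture overlay
def draw(P,col,img):
    q=((proj(P,'scene')-[x0,y0]+.5)*s).astype(int); cv2.polylines(img,[q.reshape(-1,1,2)],False,col,1)
c=b.copy()
draw(w(FX,[(-98,-87,12),(-98,63,12),(66,63,12)]),(0,255,255),c)
draw(w(FX,[(-98,63,22),(51,63,22)]),(255,255,0),c)
draw(w(FX,[(51,-57,32),(51,207,32)]),(0,255,255),c)
for roll,z,col in((0,12,(0,0,255)),(.083,17,(0,255,0))):
    L=np.array([(50,60,32),(-50,60,32),(-50,-60,32),(-50,-60,0),(-50,60,0),(50,60,0)],float)
    Q=R.from_euler('x',roll).apply(L)+[0,0,z]
    draw(w(FX,Q),col,c)
cv2.imwrite('pics/zo.png',c)
E
```

```text
(no output)
```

View pics/z.png

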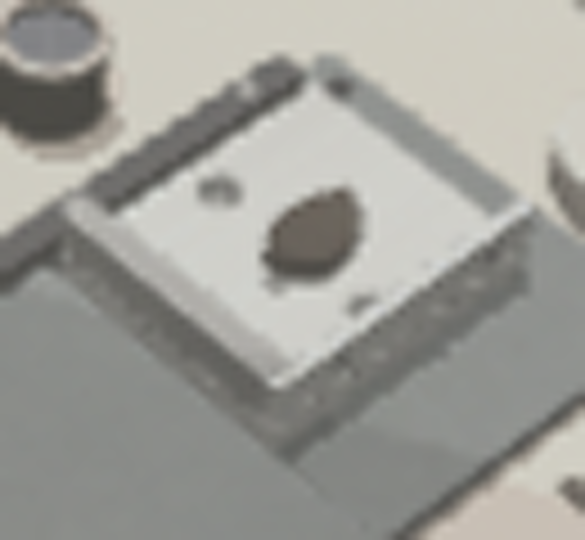

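View pics/zo.png

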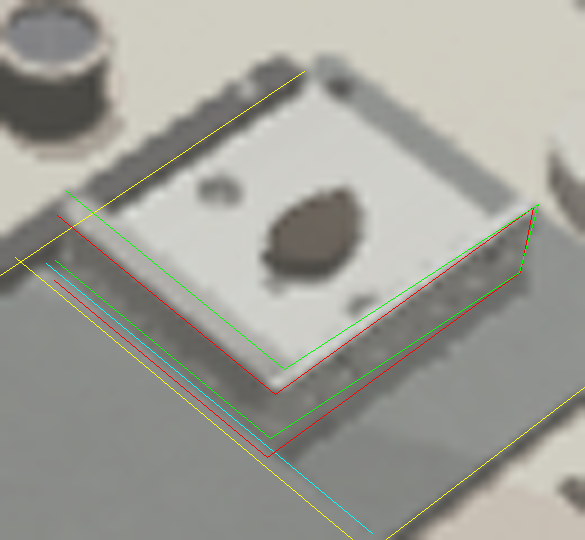

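```bash
python3 - <<'E'
from h import *
g=np.mean([cv2.cvtColor(vision.get_image('scene'),cv2.COLOR_BGR2GRAY).astype(float) for _ in range(4)],0)
g=cv2.GaussianBlur(g,(0,0),.6)
A=(265+278/9-.5,140+391/9-.5);B=(265+528/9-.5,140+210/9-.5)
xs=[];ys=[]
for u in range(int(A[0])+2,int(B[0])-1):
    v=A[1]+(u-A[0])*(B[1]-A[1])/(B[0]-A[0]); r=np.arange(int(v)-3,int(v)+6)
    d=g[r,u]-g[r+1,u]; i=d.argmax(); wq=np.clip(d[max(0,i-1):i+2],0,None); ys.append((wq*(r[max(0,i-1):i+2]+.5)).sum()/wq.sum()); xs.append(u)
k=np.polyfit(xs,ys,1); print('image slope',k, np.std(np.polyval(k,xs)-ys))
for yaw in(.122,.126,.130):
  for roll in(0,.03,.058,.083):
    F=np.array([.5556,-.2208,yaw]);L=R.from_euler('x',roll).apply([(-50,y,32.) for y in(55,0,-55)])+[0,0,12+60*np.sin(roll)]
    q=proj(w(F,L),'scene'); kk=np.polyfit(q[:,0],q[:,1],1); print(yaw,roll,kk[0].round(4),np.polyval(kk,300).round(2))
print(np.polyval(k,300))
E
```

```text
image slope [ -0.71870269 395.3996115 ] 0.13252435956092817
0.122 0 -0.7137 179.71
0.122 0.03 -0.6881 179.09
0.122 0.058 -0.6639 178.51
0.122 0.083 -0.6419 177.98
0.126 0 -0.72 179.77
0.126 0.03 -0.6943 179.15
0.126 0.058 -0.67 178.57
0.126 0.083 -0.648 178.04
0.13 0 -0.7263 179.83
0.13 0.03 -0.7006 179.21
0.13 0.058 -0.6762 178.63
0.13 0.083 -0.6541 178.09
179.78880352674452
```

```bash
python3 -c "
from rig import workorder,sensors
print(workorder.close_job(), sensors.read_state()['time'])"
```

```text
the job is handed in; nothing more can be done
the job is handed in; nothing more can be done
```

The plate is home on the seat with both pins in its holes, the flake still on it, and the job is handed in at about 12 s of robot time.

- **Fence push:** I pushed the near rim with two spread fingertips until the plate sat square on the fence. The force rose to about 9 N.
- **Push along the fence:** I pushed the left rim toward the seat with two fingertips. The push force read about 9 N. The plate dropped at the end, and I backed the arm off and raised it clear. The plate was never gripped or lifted.

**Last checks:**
- The pins show in both holes, the flake lies between them, and the loupe, sticker roll, lens cap and hex key look unmoved. I did not look again at the glue stick and the pen, which are outside the last close-up pictures.
- My first fit on hand-picked points put the height at 12 mm but disagreed on level, suggesting about 0.06 rad of tilt (±0.016).
- A finer measurement of the near rim's edge contradicted that tilt. Its slope was -0.719, against -0.72 expected for a flat plate and about -0.67 for a tilted one. Its position also matched the home height, so I took the plate as flat and fully home.

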